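# Load a button box into a test nest under its spring-closed hold-down flap

### The arm

A 7-joint arm with a two-finger parallel gripper is mounted at the origin on a cart in front of the work surface, level with it; the furniture and walls round the work are solid. World frame = base frame: x ahead of the robot, y to its left, z up, the work surface at z = 0. Lengths are in m, angles in rad, forces in N, time in s.
With the tool pointing down it reaches from about 0.425 to 0.875 m from the base axis. Payload 4.7 kg.
Tool frame: the origin (TCP) lies midway between the tips of the shut fingers; the grasp point (between the pads) lies 19 mm behind it; z points along the fingers, y is the line along which they close (so a half turn about z gives the same grasp; the last joint's range is limited). The gripper opens to 87 mm and grips with 3 to 60 N. Pads are 19 mm wide; open, the fingers measure 117 mm over their backs; the gripper's body (75 mm by 190 mm) begins 51 mm behind the grasp point.
Start: joints at [-1.195, 0.321, -0.07, 1.45, 0.023, 1.371, -0.057], TCP at [0.23, 0.608, 0.223] pointing down, gripper open.
Joint ranges: [-2.86, 2.86], [-0.3, 2.09], [-1.38, 1.24], [0.06, 2.45], [-1.56, 4.7], [0.09, 2.05], [-2.69, 2.69]. Speed limits (rad/s): [2.57, 2.57, 3.14, 3.14, 3.14, 3.14, 3.14].

### API

Orientations are given as a rotation vector (axis times angle).
In Python, from bench import ctrl gives the robot as it stands. The module is installed in compiled form; this text tells all that it offers.
- The arm moves only by the shell command python3 -m handwheel 'ROWS' [FORCE]. ROWS is JSON, a list of rows, each a list of 7 numbers: the finger opening in m, from 0 to 0.087, then the shift along the tool's x, y, z in m, then the turn, a rotation vector about the tool's x, y, z in degrees. A call has 1 to 12 rows; each row shifts and turns the commanded pose from where the row before left it, along the tool's axes as they then stand; what a row does not reach is not made up. A row lasts 1/8 s, in which the tool goes at most 62.5 mm and 10.7 degrees, less where a joint would pass 70% of its speed; a pose out of reach is approached as far as the arm can. A call is refused whole if a number of a shift passes 0.0625 or a number of a turn 10.7, either way. A call with a gripper value outside its range is refused whole. The fingers move at their own pace and stop on an object; FORCE is the grip in N (left out, the last holds). Time passes only in rows, so rows that do not move let the fingers close. It gives the time, the measured TCP pose, the force, the opening and the grip force at its end, in the units of the state.
- ctrl.get_state(): the state, without advancing time (a new reading comes with each control period).
- ctrl.get_image(name): name is "scene" or "side" or "wrist"; returns (picture, depth): 384x512x3 uint8, blue, green, red; 384x512 float32, m along the optical axis (not along the pixel's ray), 0 where there is no reading.
- ctrl.camera_info(name): a dict with "intrinsics" (3x3 intrinsics, pixels), "D" ([k1, k2, p1, p2, k3] as OpenCV has them; the pictures are not rectified), "R" (3x3) and "t" (3): a world point X has camera coordinates R X + t. Camera axes: x right, y down, z forward; pixel columns grow to the right and rows downward; lengths in m; the calibration is good to about 2 mm. A picture is of the moment at which its call begins: read the wrist's pose just before it. camera_info takes no time and is no camera call; for the wrist camera it gives the pose at the moment of the call.
- ctrl.close_job(): hands the job in; it is judged then, once.
The state is a dict: "time": time; "joint_positions": joint angles; "qd": joint speeds; "joint_torque": joint torques, N m; "position": TCP position; "tool_rot": TCP orientation; "ft_force": force on the tool from outside, world axes, zero at the start; "torque": the same for the moment, N m; "grip_width": opening from 0.0 (shut) to 1.0 (fully open); "grip_force": force on a finger pad.
Only numpy, scipy, OpenCV 4.12 (cv2) and the standard library are available. Lean on these libraries where they do the work, as an engineer would, in place of code of your own. Each camera call takes 0.05 s, during which the arm holds its last target. There are 200 camera calls.

### The job

Load the black button box into the test nest using only your fingertips: hold the sprung hold-down flap open by pressing its side lever down with one fingertip, and with the other fingertip push the box from behind, between the guide rails and under the flap, until it is fully home against the end stop. Keep the flap held up clear of the box until it is home, then let the lever go so that the flap closes onto the box, and leave everything clear. The box is only pushed, never picked up, and the other things on the bench stay where they are.

Things in the scene. Friction and masses are not known exactly. Their poses are not given: they have to be found in the camera images.
- nest: Test nest fixed to the bench: smooth grey base plate, upper face 12 mm above the bench, x -160..84, y -54..78 mm. Origin on the bench surface under the centre of the place of the seated box; x is the loading direction from the open front to the end stop, y points to the hinge side, z up. With the flap shut its foot stands in the channel at x 8..40 mm and bars the way.
- nest_stop (a point): Middle of the foot of the black end stop's face, on the plate: nest frame (52.3, 0, 12) mm; the stop is 15 mm high. White guide rails 10 mm high lead to it: channel 78 mm wide (y +-39) at nest x 5..52 mm, with lead-ins flaring to y +-47 mm at x -45 mm. Axes as the nest.
- flap_hinge (a point): Point on the flap's hinge axis, nest frame (0, 58, 20) mm. The axis runs along the nest's x, its hardware from x -158 to 60 mm, up to 26 mm above the bench. Axes as the nest.
- button_box: Black box 105 x 75 mm, body 22 mm high, buttons to 32 mm; 0.17-0.32 kg. Origin: centre of underside. Own y is its long axis, along nest +x within 0.03 rad; own x points away from the hinge. Starts flat on the plate 65-77 mm short of home, within 2 mm of centre. Push near the middle of its end; far off the middle it turns and may wedge. Home: touching the stop, origin at nest x 0, y 0.
- flap (a joint): Angle (rad) of flap and lever, one rigid steel piece: 0 shut, rubber foot down on the plate; 0.375 foot resting on a seated box; clear of the box above 0.45; stop 0.75. A spring always closes it: at 0.6 it takes about 5 N on the middle of the lever. Aim at 0.55-0.68 while pushing. Flap plate at nest x 2..48 mm, rising to about 65 mm above the bench when open.
- lever_mid (a point): Point on the lever's upper face, mid-length, 37 mm out from the hinge axis. Lever plate: nest x -148..-36 mm, press 12-52 mm out from the axis (y 70..110 mm). Shut, it slopes up outward at 0.62 rad, this point 43 mm above the bench; at flap angle 0.62 it is level, 22 mm above the bench, below the top of the box (34 mm), so the other tip meets its end face. Tips may slide along it.
- bench_cell_1: A purple 18650 cell standing on the bench right of the nest, 18 mm across, 66 mm high; origin at the centre of its underside. A bystander: leave it alone.
- bench_cell_2: A green 18650 cell standing on the bench right of the nest, 18 mm across, 66 mm high; origin at the centre of its underside. A bystander: leave it alone.
- bench_driver_b: A blue precision screwdriver lying right of the nest, 142 x 12 x 14 mm; origin under its middle, long axis its own y. A bystander: leave it alone.
- bench_loupe: A black eye loupe standing behind the nest's end stop, 37 mm across, 36 mm high; origin at the centre of its underside. A bystander: leave it alone.
- bench_usb_meter: A pink USB meter lying left of the nest beside the flap, 70 x 24 x 13 mm; origin under its middle, long axis its own x. A bystander: leave it alone.
- bench_marker_2: A white marker with a black cap lying at the left of the bench, 118 x 12 mm; origin under its middle. A bystander: leave it alone.
- bench_note_pad: A note pad lying left of the nest, 148 x 105 x 9 mm; origin under its middle. A bystander: leave it alone.
Mind the look-alikes: they are no part of the job. What is shaped like the button_box but green, orange or red is not meant.

How it is judged:
By the outcome, as a careful person would: the job done as asked, in the order asked, and still so for the second after the job is handed in, with the robot touching nothing.
It also fails if it takes over 35 s, if anything falls off the work surface, if the arm or the gripper's body presses on something with over 40 N, if the wrist force passes 120 N, or if a joint passes its speed limit or range.

## Working session

There is one attempt and no reset: what is moved stays moved. The work goes in short steps, Python scripts to look and compute and a shell command to move; the robot and the scene stay as the last step left them, time stands still between calls to the robot, and variables do not carry over. Pictures are saved under pics/ and viewed, at most 10 in all, crops included, and the job is handed in when it is done.

```bash
mkdir -p pics; cat > h.py <<'E'
import numpy as np, cv2
from bench import ctrl
from scipy.spatial.transform import Rotation as Ro
def ray(info,uv):
    K=np.array(info["intrinsics"]);D=np.array(info["D"],float);R=np.array(info["R"]);t=np.array(info["t"])
    p=cv2.undistortPoints(np.array(uv,float).reshape(-1,1,2),K,D).reshape(-1,2)
    d=np.c_[p,np.ones(len(p))]@R
    return -R.T@t,d
def plane(info,uv,z):
    c,d=ray(info,uv); return c+d*((z-c[2])/d[:,2])[:,None]
def proj(info,P):
    R=np.array(info["R"]);t=np.array(info["t"])
    return cv2.projectPoints(np.array(P,float).reshape(-1,1,3),cv2.Rodrigues(R)[0],t,np.array(info["intrinsics"]),np.array(info["D"],float))[0].reshape(-1,2)
E
python3 - <<'E'
from h import *
s=ctrl.get_state();print(s)
for n in("scene","side"):
    i=ctrl.camera_info(n);im,d=ctrl.get_image(n);cv2.imwrite(f"pics/{n}0.png",im);np.save(f"pics/{n}0.npy",d)
    print(n,-np.array(i["R"]).T@np.array(i["t"]),np.array(i["R"])[2])
E
```

```text
{'time': 0.0, 'joint_positions': array([-1.19492578,  0.32184278, -0.07008808,  1.45168738,  0.02258851,
        1.37078527, -0.05688281]), 'qd': array([ 0.00052623,  0.00030549,  0.0002885 , -0.00016142,  0.0003408 ,
       -0.00053879,  0.00031403]), 'joint_torque': array([ 7.52836459e-04, -4.91284919e+01, -4.03404990e-01, -3.12520444e+01,
       -6.40633819e-02,  4.37606417e-02,  1.79922299e-04]), 'position': array([0.22989874, 0.6073899 , 0.22144247]), 'tool_rot': array([-5.65050777e-01, -3.09009032e+00,  3.01216989e-03]), 'ft_force': array([ 0.17933646, -0.12262184,  0.17361043]), 'torque': array([-0.0306915 ,  0.02656009,  0.04312502]), 'grip_force': 0.0, 'grip_width': 1.0010678503739696}
scene [-0.18542261  0.49081896  0.57587617] [ 0.71743685 -0.48112143 -0.50379216]
side [ 0.22468973 -1.14728311  0.5892385 ] [ 0.25084481  0.8762431  -0.41143032]
```

View pics/scene0.png

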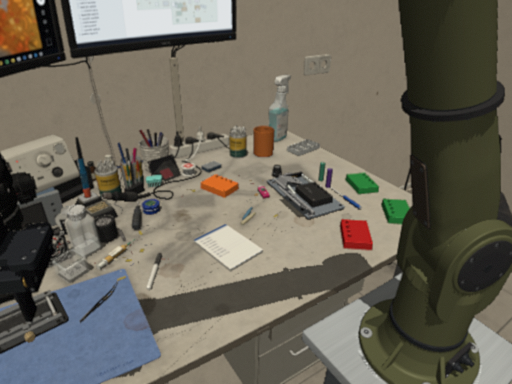

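View pics/side0.png

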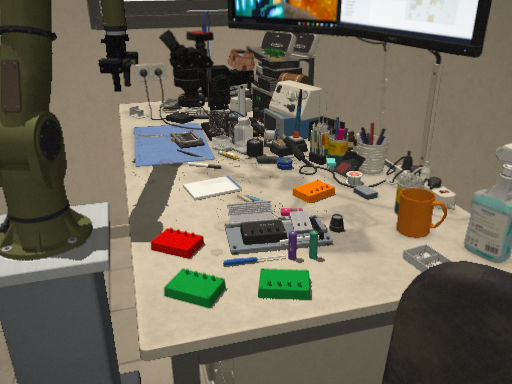

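The scene view shows the nest at about (305,195) with the black box in it. In the side view it is at (277,232), with the cells at (292,247) and (313,247). Next I'll get a rough pose from these.

```bash
python3 - <<'E'
from h import *
i=ctrl.camera_info("scene");j=ctrl.camera_info("side")
print(plane(i,[(268,178),(297,174),(341,208),(308,217),(318,193)],0.012).round(3))
print(plane(j,[(228,232),(232,248),(331,243),(318,225),(265,232)],0.012).round(3))
im=cv2.imread("pics/side0.png")[185:275,195:360];cv2.imwrite("pics/c1.png",cv2.resize(im,None,fx=4.5,fy=4.5,interpolation=2))
w=ctrl.camera_info("wrist");s=ctrl.get_state();R=Ro.from_rotvec(s["tool_rot"]).as_matrix()
C=-np.array(w["R"]).T@np.array(w["t"]);print("cam in tool",R.T@(C-s["position"]),(np.array(w["R"])@R).round(3));print(R.round(3),np.array(w["intrinsics"]))
E
```

```text
[[ 0.683 -0.127  0.012]
 [ 0.655 -0.229  0.012]
 [ 0.418 -0.204  0.012]
 [ 0.433 -0.091  0.012]
 [ 0.519 -0.205  0.012]]
[[ 0.435 -0.138  0.012]
 [ 0.427 -0.214  0.012]
 [ 0.655 -0.259  0.012]
 [ 0.66  -0.168  0.012]
 [ 0.522 -0.164  0.012]]
cam in tool [ 0.07231042  0.00042817 -0.16184875] [[ 0.     1.     0.   ]
 [-0.965  0.    -0.263]
 [-0.263 -0.     0.965]]
[[-0.935  0.354 -0.001]
 [ 0.354  0.935 -0.002]
 [-0.    -0.002 -1.   ]] [[319.87842082   0.         255.54506703]
 [  0.         319.87842082 187.89961793]
 [  0.           0.           1.        ]]
```

View pics/c1.png

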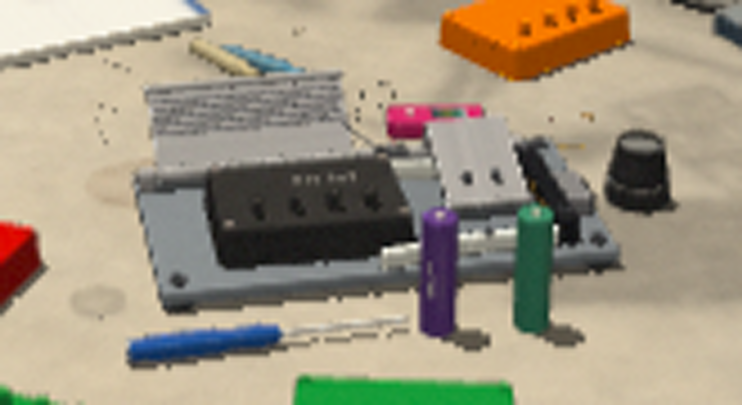

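The crop shows the box in the nest, with the lever plate on the far (left) side and the flap foot shut ahead of the box. The loading direction runs along about world +x, with yaw near -0.15. I'll move above it for wrist views.

```bash
python3 -m handwheel '[[0.08,-0.047,-0.036,-0.005,0,0,0],[0.08,-0.047,-0.036,-0.005,0,0,0],[0.08,-0.047,-0.036,-0.005,0,0,0],[0.08,-0.047,-0.036,-0.005,0,0,0],[0.08,-0.047,-0.036,-0.005,0,0,0],[0.08,-0.047,-0.036,-0.005,0,0,0],[0.08,-0.047,-0.036,0,0,0,0],[0.08,-0.047,-0.036,0,0,0,0]]'
python3 -m handwheel '[[0.08,-0.024,-0.055,0,0,0,0],[0.08,-0.024,-0.055,0,0,0,0],[0.08,-0.024,-0.055,0,0,0,0],[0.08,-0.024,-0.055,0,0,0,0],[0.08,-0.024,-0.055,0,0,0,0],[0.08,-0.024,-0.055,0,0,0,0],[0.08,0,0,0,0,0,-10],[0.08,0,0,0,0,0,0]]'
python3 - <<'E'
from h import *
i=ctrl.camera_info("wrist");im,d=ctrl.get_image("wrist");cv2.imwrite("pics/w1.png",im);np.save("pics/w1.npy",d)
import pickle;pickle.dump(i,open("pics/w1.pkl","wb"))
E
```

```text
time: 1.1
position: [0.4804, 0.2037, 0.2525]
tool_rot: [0.565, 3.09, 0.0]
ft_force: [0.5, 1.2, 0.1]
grip_width: 0.92
grip_force: 0.0
time: 2.1
position: [0.4974, -0.1544, 0.2521]
tool_rot: [-0.298, -3.127, -0.001]
ft_force: [-0.2, -0.5, 0.2]
grip_width: 0.921
grip_force: 0.0
```

View pics/w1.png

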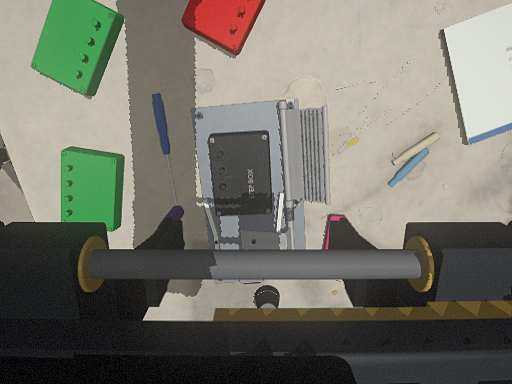

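The wrist view shows the box top at (210..272, 131..214), with the plate's front-left corner at (194,108) and the lever plate at (287..328, 100..205). I'll segment these precisely, check the heights by depth, and take a second view from a shifted place.

```bash
python3 -m handwheel '[[0.08,0.02,0.04,-0.02,0,0,0],[0.08,0.02,0.04,-0.02,0,0,0],[0.08,0,0,0,0,0,0]]'
cat > m.py <<'E'
from h import *
import pickle
def box(im,d,i,lo=35):
    m=(im.max(2)<75).astype(np.uint8)
    m=cv2.morphologyEx(m,cv2.MORPH_OPEN,np.ones((5,5)))
    m[222:]=0
    n,l,st,c=cv2.connectedComponentsWithStats(m)
    for k in range(1,n):
        if 2000<st[k,4]<9000 and st[k,1]+st[k,3]<222:
            mm=(l==k).astype(np.uint8);cs,_=cv2.findContours(mm,0,1)
            r=cv2.minAreaRect(max(cs,key=cv2.contourArea));print("comp",st[k],c[k].round(1));yield r
E
python3 - <<'E'
from m import *
i=ctrl.camera_info("wrist");im,d=ctrl.get_image("wrist");cv2.imwrite("pics/w2.png",im);np.save("pics/w2.npy",d);pickle.dump(i,open("pics/w2.pkl","wb"))
for n in("w1","w2"):
    im=cv2.imread(f"pics/{n}.png");d=np.load(f"pics/{n}.npy");i=pickle.load(open(f"pics/{n}.pkl","rb"))
    for r in box(im,d,i):
        p=cv2.boxPoints(r);P=plane(i,p,.034);print(n,p.round(1).tolist());print(P.round(4),P.mean(0))
        print("edges",np.linalg.norm(np.roll(P,-1,0)-P,axis=1),"yaw",[np.degrees(np.arctan2(*(P[(k+1)%4]-P[k])[1::-1])).round(1) for k in range(4)])
        c,dr=ray(i,[r[0]]);u,v=map(int,r[0]);print("top z",(c+dr[0]*d[v,u])[2])
a=cv2.imread("pics/w1.png")[90:225,180:345];b=cv2.imread("pics/w2.png")
cv2.imwrite("pics/c2.png",cv2.resize(a,None,fx=4,fy=4,interpolation=cv2.INTER_CUBIC)); cv2.imwrite("pics/c3.png",b)
E
```

```text
time: 2.52
position: [0.4737, -0.0631, 0.294]
tool_rot: [0.283, 3.126, 0.003]
ft_force: [0.8, 0.2, 0.5]
grip_width: 0.919
grip_force: 0.0
```

View pics/c2.png

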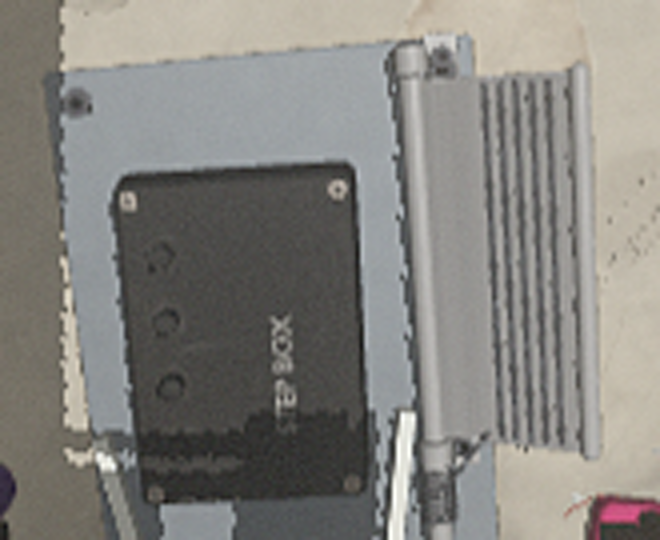

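View pics/c3.png

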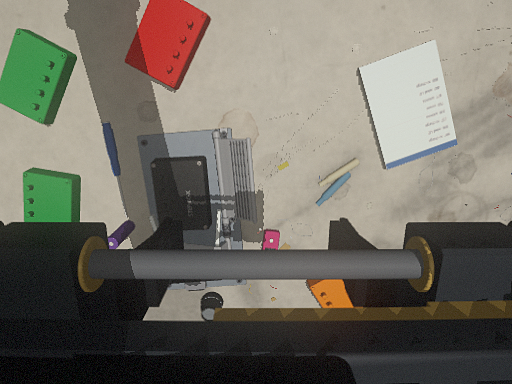

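```bash
python3 - <<'E'
from m import *
i=pickle.load(open("pics/w1.pkl","rb"));j=pickle.load(open("pics/w2.pkl","rb"))
f=lambda L:[(180+x/4,90+y/4) for x,y in L]
def rep(n,P):
    P=np.array(P);print(n,P.round(4).tolist(),"len",np.linalg.norm(np.roll(P,-1,0)-P,axis=1).round(4),"ang",[np.degrees(np.arctan2(*(P[(k+1)%len(P)]-P[k])[1::-1])).round(1) for k in range(len(P))],P.mean(0).round(4))
rep("box w1",plane(i,f([(116,174),(354,162),(370,492),(137,504)]),.034))
rep("box w2",plane(j,[(151.5,160),(206.5,155.5),(211,229),(157,231)],.034))
rep("plate front+right",plane(i,f([(48,74),(470,36),(495,540)]),.012))
rep("plate front w2",plane(j,[(138.5,135.5),(231,127.5),(244,283)],.012))
# lever outer edge, rail
rep("lever out w1",plane(i,f([(583,64),(594,458)]),.055))
d=np.load("pics/w1.npy")
for n,(x,y) in dict(box=(250,250),boxlow=(190,250),plate=(230,120),lev_in=(450,250),lev_mid=(515,250),lev_out=(580,250)).items():
    u,v=180+x/4,90+y/4;c,r=ray(i,[(u,v)]);print(n,(c+r[0]*np.median(d[int(v)-1:int(v)+2,int(u)-1:int(u)+2])).round(4))
# triangulate front-left box corner & plate corner
for a,b in(((209,133.5),(151.5,160)),((268.5,130.5),(206.5,155.5)),((192,108.5),(138.5,135.5)),((297.5,99),(231,127.5))):
    c1,r1=ray(i,[a]);c2,r2=ray(j,[b]);A=np.c_[r1[0],-r2[0]];t=np.linalg.lstsq(A,c2-c1,rcond=None)[0];print("tri",((c1+r1[0]*t[0]+c2+r2[0]*t[1])/2).round(4))
E
```

```text
box w1 [[0.4525, -0.2011, 0.034], [0.4623, -0.1316, 0.034], [0.5643, -0.145, 0.034], [0.5544, -0.2179, 0.034]] len [0.0702 0.1028 0.0736 0.1032] ang [np.float64(81.9), np.float64(-7.5), np.float64(-97.8), np.float64(170.6)] [ 0.5084 -0.1739  0.034 ]
box w2 [[0.4535, -0.1999, 0.034], [0.4609, -0.126, 0.034], [0.5648, -0.1428, 0.034], [0.554, -0.2193, 0.034]] len [0.0743 0.1052 0.0773 0.1024] ang [np.float64(84.2), np.float64(-9.2), np.float64(-98.0), np.float64(169.1)] [ 0.5083 -0.172   0.034 ]
plate front+right [[0.4204, -0.2183, 0.012], [0.4337, -0.0897, 0.012], [0.5971, -0.1069, 0.012]] len [0.1292 0.1643 0.2089] ang [np.float64(84.1), np.float64(-6.0), np.float64(-147.8)] [ 0.4837 -0.1383  0.012 ]
plate front w2 [[0.4196, -0.2166, 0.012], [0.4322, -0.0885, 0.012], [0.6719, -0.1165, 0.012]] len [0.1287 0.2413 0.2714] ang [np.float64(84.4), np.float64(-6.7), np.float64(-158.4)] [ 0.5079 -0.1405  0.012 ]
lever out w1 [[0.446, -0.0659, 0.055], [0.5588, -0.0778, 0.055]] len [0.1134 0.1134] ang [np.float64(-6.0), np.float64(174.0)] [ 0.5024 -0.0719  0.055 ]
box [ 0.4821 -0.1668  0.0341]
boxlow [ 0.4788 -0.1845  0.0332]
plate [ 0.4446 -0.1664  0.0116]
lev_in [ 0.4947 -0.1074  0.0262]
lev_mid [ 0.4961 -0.0896  0.0387]
lev_out [ 0.4966 -0.0736  0.0548]
tri [ 0.4534 -0.2016  0.0296]
tri [ 0.4649 -0.131   0.0062]
tri [ 0.4201 -0.2202  0.0022]
tri [ 0.4333 -0.089   0.0051]
```

```bash
python3 -m handwheel '[[0.08,0,0,0,0,0,-4],[0.08,0.0094,-0.0297,0.043,0,0,0],[0.08,0.0094,-0.0297,0.043,0,0,0],[0.08,0,0,0.043,0,0,0],[0.08,0,0,0.043,0,0,0],[0.08,0,0,0.042,0,0,0],[0.08,0,0,0,0,0,0]]'
python3 - <<'E'
from m import *
i=ctrl.camera_info("wrist");im,d=ctrl.get_image("wrist");cv2.imwrite("pics/w3.png",im);np.save("pics/w3.npy",d);pickle.dump(i,open("pics/w3.pkl","wb"))
im,d=ctrl.get_image("side");a=cv2.resize(im[150:290,180:370],None,fx=4,fy=4,interpolation=2);b=cv2.resize(cv2.imread("pics/w3.png"),None,fx=1,fy=1)
c=np.zeros((560+0,760,3),np.uint8);c[:560,:760]=a;cv2.imwrite("pics/s3.png",c)
print(ctrl.get_state()["position"],ctrl.get_state()["tool_rot"])
E
```

```text
time: 3.45
position: [0.4443, -0.1254, 0.0756]
tool_rot: [-0.188, -3.128, 0.002]
ft_force: [-0.7, 0.2, 0.8]
grip_width: 0.919
grip_force: 0.0
[ 0.44795175 -0.125578    0.07919447] [ 1.86595477e-01  3.13593568e+00 -1.20529211e-03]
```

View pics/w3.png

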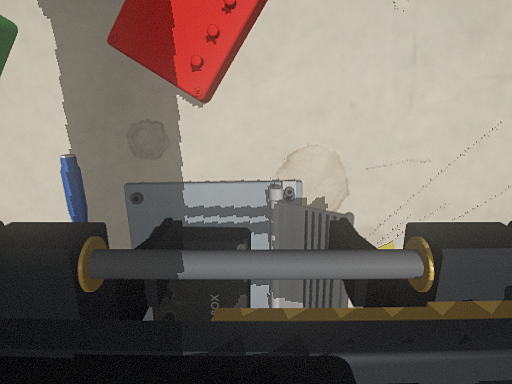

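View pics/s3.png

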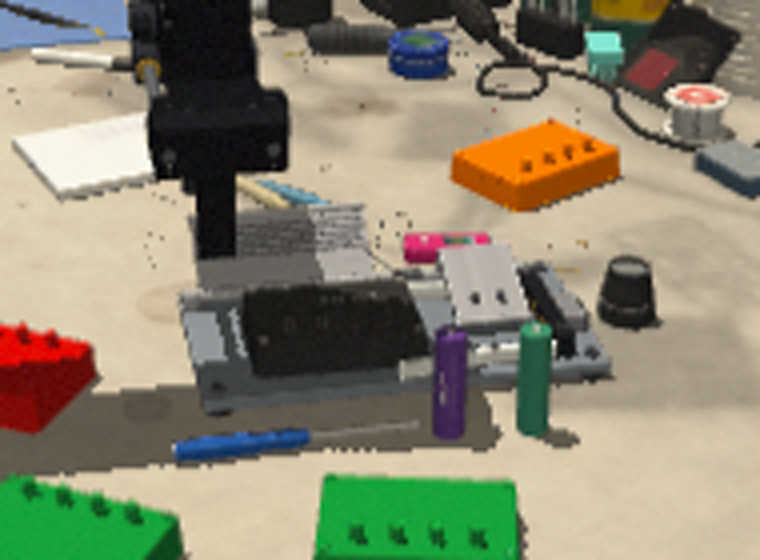

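The side view shows the fingertip above the lever's front part, behind the box's end. The wrist view shows the plate's front edge from (125,183) to (302,180). Next I'll refine the nest pose from this.

```bash
python3 - <<'E'
from m import *
i=pickle.load(open("pics/w3.pkl","rb"));s=ctrl.get_state()
P=plane(i,[(124.5,183),(302.5,180)],.012)[:,:2];print(P)
e=P[1]-P[0];L=np.linalg.norm(e);a=np.arctan2(e[1],e[0])-np.pi/2
print(L,np.degrees(a))
for a in(a,np.radians(-6.4)):
    ex=np.array([np.cos(a),np.sin(a)]);ey=np.array([-ex[1],ex[0]])
    O=P.mean(0)+.160*ex-.012*ey;q=s["position"][:2]-O
    print("origin",O,"tcp nest",q@ex,q@ey,"boxnest",[(np.array(b)-O)@np.c_[ex,ey] for b in((.5084,-.1739),(.5083,-.172))])
b=plane(i,[(250,228),(165,230)],.034);print(b)
print(s["position"],s["ft_force"])
E
```

```text
[[ 0.41812237 -0.21852272]
 [ 0.4314051  -0.08904343]]
0.1301588103298987 -5.857240737476379
origin [ 0.58270381 -0.18204845] tcp nest -0.1398113734895694 0.04242416756811248 boxnest [array([-0.07474744,  0.0005232 ]), array([-0.07504081,  0.00240307])]
origin [ 0.58242897 -0.18354332] tcp nest -0.14010048119852248 0.04261404520901948 boxnest [array([-0.07464255,  0.00133129]), array([-0.07495371,  0.0032083 ])]
[[ 0.4551337  -0.13002997  0.034     ]
 [ 0.44974402 -0.18815847  0.034     ]]
[ 0.44795175 -0.125578    0.07919447] [ 0.485785   -0.52560381  0.44820887]
```

```bash
python3 -m handwheel '[[0.08,0.004,0.005,0,0,0,0],[0.08,0,0,0.025,0,0,0],[0.08,0,0,0.01,0,0,0],[0.08,0,0,0.01,0,0,0],[0.08,0,0,0.01,0,0,0],[0.08,0,0,0.003,0,0,0],[0.08,0,0,0,0,0,0]]'
python3 - <<'E'
from m import *
im,d=ctrl.get_image("side");a=cv2.resize(im[150:290,180:370],None,fx=4,fy=4,interpolation=2);cv2.imwrite("pics/s4.png",a)
s=ctrl.get_state();print(s["time"],s["position"],s["tool_rot"],s["ft_force"],s["grip_width"])
E
```

```text
time: 4.42
position: [0.4456, -0.1185, 0.0213]
tool_rot: [0.184, 3.134, 0.002]
ft_force: [1.0, 3.1, 5.6]
grip_width: 0.914
grip_force: 2.6
4.475 [ 0.44557036 -0.11866753  0.02137875] [1.83727791e-01 3.13406788e+00 1.76398738e-03] [0.79163129 4.20586699 5.12480845] 0.9169031932047788
```

View pics/s4.png

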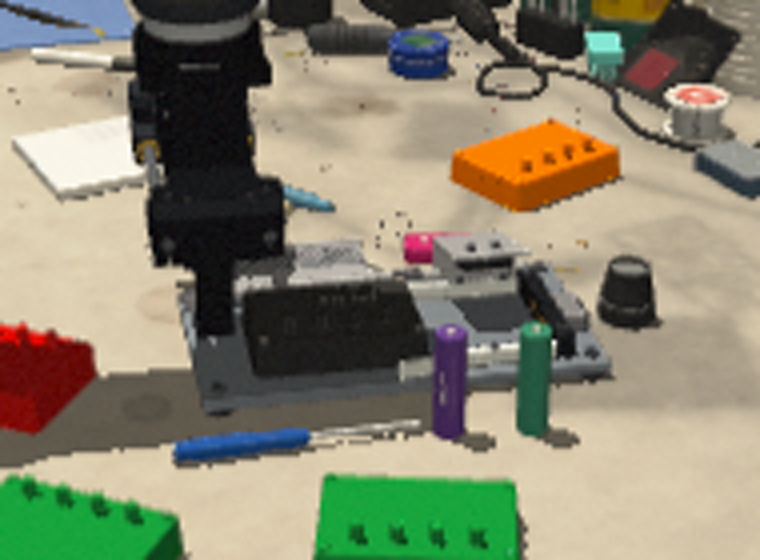

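The flap is lifted clear, the tip stands behind the box's end and the lever force is about 5 N. Now the push.

```bash
python3 -m handwheel '[[0.08,-0.003,0,0,0,0,0],[0.08,-0.005,0,0,0,0,0],[0.08,-0.006,0,0,0,0,0],[0.08,-0.006,0,0,0,0,0],[0.08,-0.006,0,0,0,0,0],[0.08,-0.006,0,0,0,0,0],[0.08,-0.006,0,0,0,0,0],[0.08,-0.003,0,0,0,0,0],[0.08,0,0,0,0,0,0]]'
python3 - <<'E'
from m import *
im,d=ctrl.get_image("side");a=cv2.resize(im[150:290,180:370],None,fx=4,fy=4,interpolation=2);cv2.imwrite("pics/s5.png",a)
s=ctrl.get_state();q=s["position"][:2]-[.5825,-.1828];a=np.radians(-6.1);print(s["time"],s["position"],s["tool_rot"],s["ft_force"],s["grip_width"],q@[np.cos(a),np.sin(a)],q@[-np.sin(a),np.cos(a)])
E
```

```text
time: 5.6
position: [0.4833, -0.1247, 0.0205]
tool_rot: [-0.184, -3.132, 0.001]
ft_force: [-3.9, 0.0, 5.3]
grip_width: 0.92
grip_force: 2.8
5.65 [ 0.48326151 -0.12471963  0.02049295] [-1.83892778e-01 -3.13256587e+00  4.65068363e-04] [-4.02000452  0.85008484  5.8998711 ] 0.9201289661735873 -0.10484845252193653 0.04720602793718802
```

View pics/s5.png

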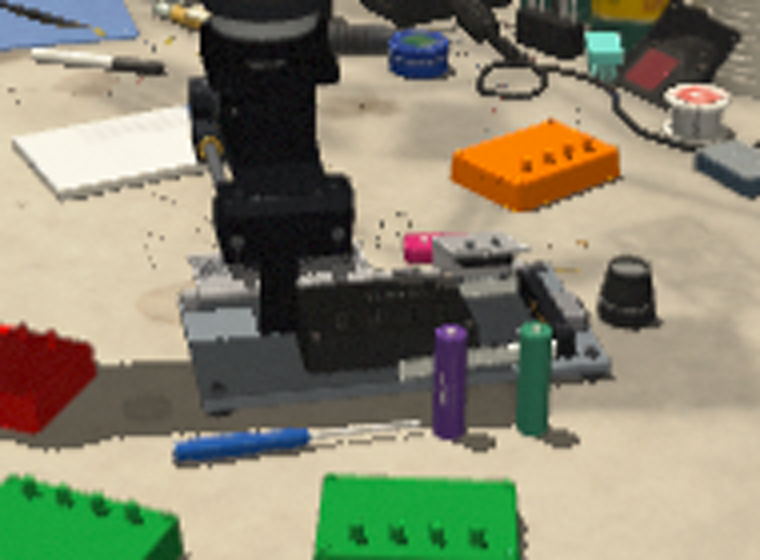

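The box slides straight and the flap stays up. I'll raise about 1 mm and keep pushing.

```bash
python3 -m handwheel '[[0.08,-0.004,0.0002,-0.001,0,0,0],[0.08,-0.006,0.0002,0,0,0,0],[0.08,-0.006,0.0002,0,0,0,0],[0.08,-0.006,0.0002,0,0,0,0],[0.08,-0.006,0.0002,0,0,0,0],[0.08,-0.005,0,0,0,0,0],[0.08,-0.003,0,0,0,0,0],[0.08,0,0,0,0,0,0]]'
python3 -m handwheel '[[0.08,-0.002,0,0,0,0,0],[0.08,0,0,0,0,0,0]]'
python3 - <<'E'
from m import *
s=ctrl.get_state();q=s["position"][:2]-[.5825,-.1828];a=np.radians(-6.1);print(s["time"],s["position"],s["ft_force"],q@[np.cos(a),np.sin(a)],q@[-np.sin(a),np.cos(a)])
E
```

```text
time: 6.65
position: [0.5194, -0.128, 0.0215]
tool_rot: [-0.184, -3.133, 0.001]
ft_force: [-4.3, 0.2, 5.8]
grip_width: 0.922
grip_force: 2.7
time: 6.9
position: [0.5211, -0.1283, 0.0215]
tool_rot: [-0.184, -3.133, 0.001]
ft_force: [-4.0, 0.2, 4.9]
grip_width: 0.92
grip_force: 2.8
6.9 [ 0.5211333  -0.12827842  0.02148397] [-4.01487171  0.1868596   4.86710679] -0.0668129225274177 0.0476918051335811
```

Expected home is near x = -62, so I'll creep in until the force rises.

```bash
python3 -m handwheel '[[0.08,-0.002,0,0,0,0,0],[0.08,-0.0015,0,0,0,0,0],[0.08,0,0,0,0,0,0]]'
python3 -m handwheel '[[0.08,-0.0015,0,0,0,0,0],[0.08,0,0,0,0,0,0]]'
```

```text
time: 7.28
position: [0.5245, -0.1287, 0.0214]
tool_rot: [-0.184, -3.132, 0.001]
ft_force: [-3.7, 0.5, 4.2]
grip_width: 0.916
grip_force: 2.8
time: 7.52
position: [0.5253, -0.1288, 0.0214]
tool_rot: [-0.185, -3.131, -0.0]
ft_force: [-5.3, 0.5, 6.7]
grip_width: 0.92
grip_force: 3.8
```

```bash
python3 -m handwheel '[[0.08,-0.0015,0,0,0,0,0],[0.08,0,0,0,0,0,0]]'
python3 -m handwheel '[[0.08,-0.0015,0,0,0,0,0],[0.08,0,0,0,0,0,0]]'
python3 - <<'E'
from m import *
im,d=ctrl.get_image("side");a=cv2.resize(im[150:290,180:370],None,fx=4,fy=4,interpolation=2);cv2.imwrite("pics/s6.png",a)
E
```

```text
time: 7.78
position: [0.5255, -0.1288, 0.0211]
tool_rot: [-0.185, -3.128, -0.001]
ft_force: [-8.9, 1.7, 8.9]
grip_width: 0.919
grip_force: 5.3
time: 8.02
position: [0.5256, -0.129, 0.0209]
tool_rot: [-0.186, -3.125, -0.002]
ft_force: [-12.0, 2.8, 10.7]
grip_width: 0.918
grip_force: 7.0
```

View pics/s6.png

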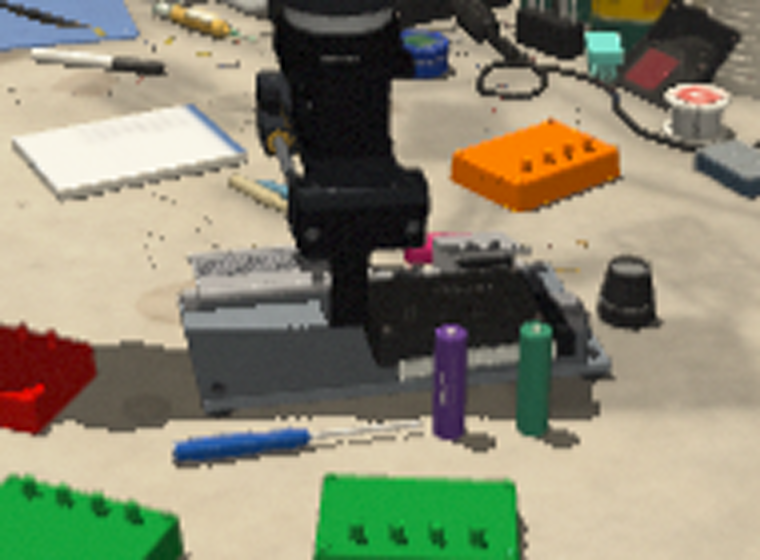

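The box is against the stop: the force climbs to 12 N with no further travel, at the expected x of about -62. I'll back off a little, then raise to let the flap close.

```bash
python3 -m handwheel '[[0.08,0.004,0,0,0,0,0],[0.08,0.005,0,0,0,0,0],[0.08,0,0,-0.005,0,0,0],[0.08,0,0,-0.006,0,0,0],[0.08,0,0,-0.008,0,0,0],[0.08,0,0,-0.01,0,0,0],[0.08,0,0,-0.02,0,0,0],[0.08,0.02,0,-0.04,0,0,0],[0.08,0.03,0,-0.05,0,0,0],[0.08,0.02,0,-0.05,0,0,0],[0.08,0.0,0,-0.04,0,0,0],[0.08,0,0,0,0,0,0]]'
python3 - <<'E'
from m import *
i=ctrl.camera_info("wrist");im,d=ctrl.get_image("wrist");pickle.dump(i,open("pics/w7.pkl","wb"));cv2.imwrite("pics/w7.png",im)
im2,d=ctrl.get_image("side");a=cv2.resize(im2[160:290,180:370],None,fx=3,fy=3,interpolation=2)
b=cv2.resize(im[60:240,140:370],None,fx=0.95,fy=0.95)
c=np.zeros((390+384,760,3),np.uint8)[:600]
c=np.zeros((590,570,3),np.uint8);c[:390]=a;b=im[30:230,100:512];c[390:,:412]=b;cv2.imwrite("pics/c7.png",c)
print(ctrl.get_state()["position"],ctrl.get_state()["ft_force"])
E
```

```text
time: 9.57
position: [0.4538, -0.1195, 0.2541]
tool_rot: [0.183, 3.13, 0.002]
ft_force: [0.3, 1.0, -0.4]
grip_width: 0.92
grip_force: 0.0
[ 0.45206156 -0.11921774  0.2505706 ] [ 0.51714667  0.7175805  -0.3643225 ]
```

View pics/c7.png

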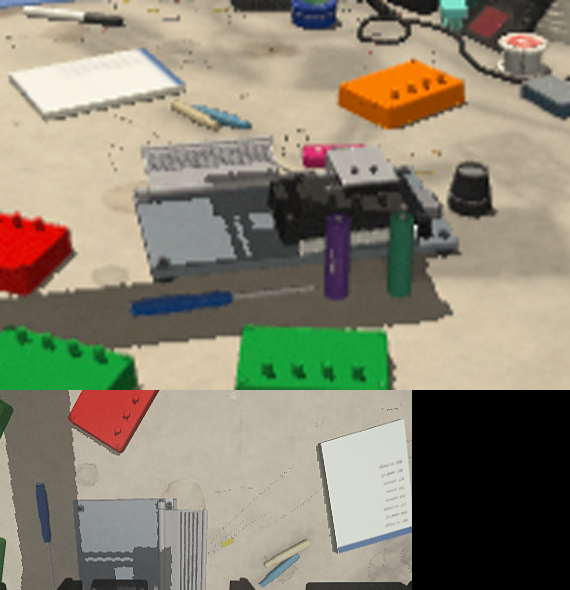

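```bash
python3 -c "
from bench import ctrl
print(ctrl.close_job())"
```

```text
the job is handed in; nothing more can be done
None
```

The box is home against the end stop with the flap closed on it and the arm clear, and the job was handed in at about 9.7 s; home was judged by the push force rising to 12 N with no further travel plus a last look, and I viewed 12 pictures, over the limit of 10.

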